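Shut the desiccator cabinet that holds the bottle

ROBOT

A 6-joint arm with a two-finger parallel gripper is mounted at the origin on a cart in front of the work surface, level with it; the furniture and walls round the work are solid. World frame = base frame: x ahead of the robot, y to its left, z up, the work surface at z = 0. Lengths are in m, angles in rad, forces in N, time in s.
With the tool pointing down it reaches from about 0.25 to 0.725 m from the base axis. Payload 4 kg.
Tool frame: the origin (TCP) lies midway between the tips of the shut fingers; the grasp point (between the pads) lies 19 mm behind it; z points along the fingers, y is the line along which they close (so a half turn about z gives the same grasp; the last joint's range is limited). The gripper opens to 85 mm and grips with 20 to 120 N. Pads are 22 mm wide; open, the fingers measure 114 mm over their backs; the gripper's body (76 mm by 85 mm) begins 54 mm behind the grasp point. The pads swing forward as they close: fully open they stand 13 mm farther back than shut.
Start: joints at [-1.184, 0.241, 0.005, 1.335, 0, 1.571], TCP at [0.189, -0.463, 0.231] pointing down, gripper open.
Joint ranges: [-2.72, 2.72], [-1.05, 1.87], [-1.09, 1.28], [-1.99, 2.15], [-1.42, 1.44], [-3.14, 3.14]. Speed limits (rad/s): [2.79, 2.79, 3.14, 3.14, 3.14, 3.14].

INTERFACE

Orientations are given as a unit quaternion [x, y, z, w].
In Python, from workcell import bot gives the robot as it stands. The module is installed in compiled form; this text tells all that it offers.
- The arm moves only by the tool jog_arm, never from a script. Its argument "deltas" is a list of rows, each an object with "fingers": the opening, from 0 (shut) to 1 (fully open); "delta_pos": the shift along the tool's x, y, z normalised to -1 to 1, where 1 is 300 mm, a list of three; "yaw": the turn about the tool's z normalised to -1 to 1, where 1 is pi/4 rad. A call has 1 to 12 rows; each row is the pose to reach, as a shift and turn from the pose commanded when the call began, along the tool's axes at that moment; what a row does not reach only later rows make up. A row lasts 1/10 s, in which the tool goes at most 50 mm and 8.59 degrees, less where a joint would pass 70% of its speed; a pose out of reach is approached as far as the arm can. A call with a number of a shift or a turn outside -1 to 1 is refused whole. A call with a gripper value outside its range is refused whole. The fingers move at their own pace and stop on an object; the grip force is fixed at half the most. Time passes only in rows, so rows that repeat a pose let the fingers close. It gives the time, the measured TCP pose, the force, the opening and the grip force at its end, in the units of the state.
- bot.get_obs(): the state, without advancing time (a new reading comes with each control period).
- bot.camera(name): name is "side" or "top" or "wrist"; returns a dict with "image" (384x512x3 uint8, red, green, blue), "range_z" (384x512 float32, m along the optical axis (not along the pixel's ray), 0 where there is no reading), "fx", "fy", "cx", "cy" (pixels), "rvec" (rotation vector, rad) and "tvec" (3), from world to camera coordinates, as OpenCV has them. Camera axes: x right, y down, z forward; pixel columns grow to the right and rows downward; lengths in m; the calibration is good to about 2 mm. A picture is of the moment at which its call begins.
- bot.job_done(): hands the job in; it is judged then, once.
The state is a dict: "clock": time; "joint_pos": joint angles; "joint_vel": joint speeds; "tau": joint torques, N m; "eef_pos": TCP position; "tool_rot": TCP orientation; "ft_force": force on the tool from outside, world axes, zero at the start; "ft_torque": the same for the moment, N m; "grip_width": finger opening in m; "grasp_force": force on a finger pad.
Only numpy, scipy, OpenCV 4.12 (cv2) and the standard library are available. Lean on these libraries where they do the work, as an engineer would, in place of code of your own. Each camera call takes 0.05 s, during which the arm holds its last target. There are 200 camera calls.

TASK

Two small desiccator cabinets stand on the bench with their doors ajar. Push the door of the cabinet that has the reagent bottle inside fully shut, until it snaps home on its catch and stays shut. Leave the door of the empty cabinet standing as it is.

Things in the scene. Friction and masses are not known exactly. Their poses are not given: they have to be found in the camera images.
- filled_door (a joint): Door to shut, on the cabinet with the reagent bottle inside. 0 rad = shut on a rigid stop, grows as it opens towards the robot (starts 0.5 to 0.9). It swings freely and stays where left. A sprung catch inside the free edge resists from 0.07 rad with up to about 9 N at the push point; past 0.03 rad it pulls the door in and holds it. Not pushed past it, the door springs back.
- filled_door_push (a point): On the outer face of that door's grey panel (180 mm wide, 12 thick, from 4 to 170 mm above the bench), 30 mm from its free edge, 150 mm from the hinge, 135 mm above the bench: push here. x axis: into the cabinet, square to the door; y: to the hinge; z: up. Below it a steel knob, 22 mm across, stands 22 mm out, 25 mm from the free edge, 65 mm above the bench.
- filled_door_hinge (a point): On that door's vertical hinge axis, 135 mm above the bench, at its left edge seen from the robot, in the plane of its inner face (12 mm behind the outer). Closing turns the door anticlockwise seen from above. The cabinet is fixed, 150 mm deep, 180 wide, 170 high, white frame, clear sides and roof showing the bottle (48 mm wide, 88 high). It stands left or right, turned up to 0.25 rad.
- empty_door_push (a point): The same point on the same kind of door of the other, empty cabinet, which is alike and hinged on the same side; this door also stands 0.5 to 0.9 rad open and is to be left so.

How it is judged:
At the end, for the whole second after the job is handed in: The door of the cabinet with the bottle is seated on its catch (within 0.03 rad of fully shut), and the empty cabinet's door stands where it stood (its push point within 20 mm) (value of joint filled_door below 0.03 rad and distance of empty_door_push from where it was at the start of the episode below 0.02 m); the robot touches nothing.
It fails at once if the empty cabinet's door is moved by more than 40 mm (distance of empty_door_push from where it was at the start of the episode above 0.04 m).
It also fails if it takes over 32 s, if anything falls off the work surface, if the arm or the gripper's body presses on something with over 40 N, if the wrist force passes 120 N, or if a joint passes its speed limit or range.

## Working session

There is one attempt and no reset: what is moved stays moved. The work goes in short steps, Python scripts to look and compute and a tool call to move; the robot and the scene stay as the last step left them, time stands still between calls to the robot, and variables do not carry over. Pictures are saved under pics/ and viewed, at most 10 in all, crops included, and the job is handed in when it is done.

Besides the shell and the picture viewer there is one more tool, called in YAML: its name, and indented under it one key for each argument. jog_arm: Moves the arm, as the interface text tells. Scaled input: -1 to 1 covers 300 mm each way for a shift and pi/4 rad each way for a turn. Its arguments: {"type":"object","properties":{"deltas":{"type":"array","items":{"type":"object","properties":{"fingers":{"type":"number"},"delta_pos":{"type":"array","items":{"type":"number"}},"yaw":{"type":"number"}}}}},"required":["deltas"]}

```bash
mkdir -p pics; cat > h.py <<'E'
import numpy as np, cv2
from workcell import bot
def snap(n,f):
    c=bot.camera(n); cv2.imwrite(f'pics/{f}.png',c['image'][:,:,::-1]); 
    np.savez(f'{f}.npz',**c); return c
def pts(c):
    z=c['range_z']; v,u=np.mgrid[:z.shape[0],:z.shape[1]]
    P=np.stack([(u-c['cx'])/c['fx']*z,(v-c['cy'])/c['fy']*z,z],-1)
    R=cv2.Rodrigues(np.array(c['rvec'],float))[0]
    return (P-np.array(c['tvec']).ravel())@R
E
python3 - <<'E'
from h import *
a=snap('top','top0'); b=snap('side','side0')
o=bot.get_obs(); print(o['clock'],o['eef_pos'],o['tool_rot'])
cv2.imwrite('pics/both.png',cv2.resize(np.vstack([a['image'],b['image']])[:,:,::-1],(400,600)))
E
```

```text
0.1 [ 0.18842147 -0.46254441  0.23051417] [ 9.81357283e-01  1.92190092e-01 -1.58587818e-04 -9.08876356e-04]
```

View pics/top0.png

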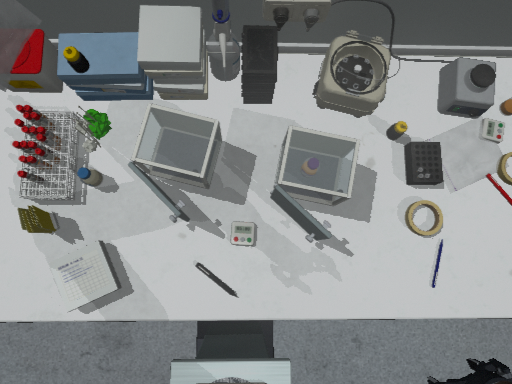

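View pics/side0.png

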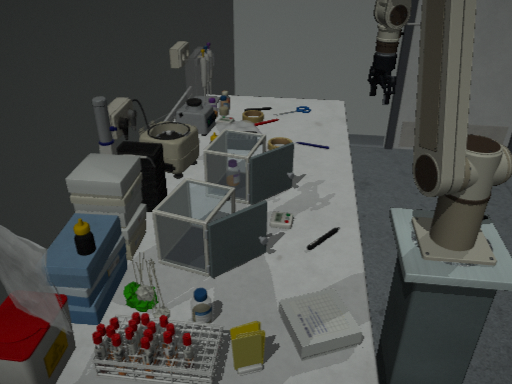

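The bottle is in the right-hand cabinet: top view (312,165), with its door running from about (275,190) to (327,238). The side view shows it in the far cabinet, which is the same one. The left cabinet is empty. Next I measure the geometry.

```bash
python3 - <<'E'
from h import *
for nm in ['top0','side0']:
    c=dict(np.load(nm+'.npz')); P=pts(c); im=c['image'].astype(int)
    ok=c['range_z']>0
    if nm=='top0':
        sel=ok&(abs(P[...,2]-.17)<.008)
        m=np.zeros(sel.shape,np.uint8); m[sel]=255
        out=cv2.resize(np.hstack([c['image'][80:260,100:380,::-1],cv2.cvtColor(m,cv2.COLOR_GRAY2BGR)[80:260,100:380]]),None,fx=1.4,fy=1.4)
        big=cv2.resize(c['image'][80:260,230:380,::-1],(500,600),interpolation=cv2.INTER_CUBIC)
        m3=cv2.resize(cv2.cvtColor(m[80:260,230:380],cv2.COLOR_GRAY2BGR),(300,360))
        cv2.imwrite('pics/m.png',np.hstack([big,cv2.copyMakeBorder(m3,0,240,0,0,cv2.BORDER_CONSTANT)]))
        for uv in [(277,190),(327,238),(350,203),(285,126),(359,140),(134,163),(186,219),(210,188)]:
            print(uv,P[uv[1],uv[0]].round(3))
        # ray cast to z=.17
        R=cv2.Rodrigues(c['rvec'])[0]; C=-R.T@c['tvec'].ravel(); print('cam',C.round(3))
    else:
        # door outer face points by region
        for (x0,x1,y0,y1) in [(255,290,155,190),(220,262,215,255)]:
            Q=P[y0:y1,x0:x1].reshape(-1,3); Q=Q[(Q[:,2]>.03)&(Q[:,2]<.165)]
            L=cv2.fitLine(Q[:,:2].astype(np.float32),cv2.DIST_HUBER,0,.01,.01).ravel()
            print(len(Q),L.round(3),Q.min(0).round(3),Q.max(0).round(3))
E
```

```text
(277, 190) [ 0.584 -0.112  0.166]
(327, 238) [ 0.469 -0.231  0.161]
(350, 203) [ 0.574 -0.335  0.001]
(285, 126) [ 0.8   -0.153  0.001]
(359, 140) [ 0.709 -0.315  0.169]
(134, 163) [0.655 0.24  0.138]
(186, 219) [0.523 0.12  0.053]
(210, 188) [ 0.616  0.063 -0.002]
cam [ 0.437 -0.024  1.083]
1117 [ 0.693  0.721  0.547 -0.149] [ 0.476 -0.229  0.03 ] [ 0.579 -0.109  0.165]
1541 [0.716 0.699 0.577 0.184] [0.528 0.062 0.03 ] [0.656 0.234 0.165]
```

View pics/m.png

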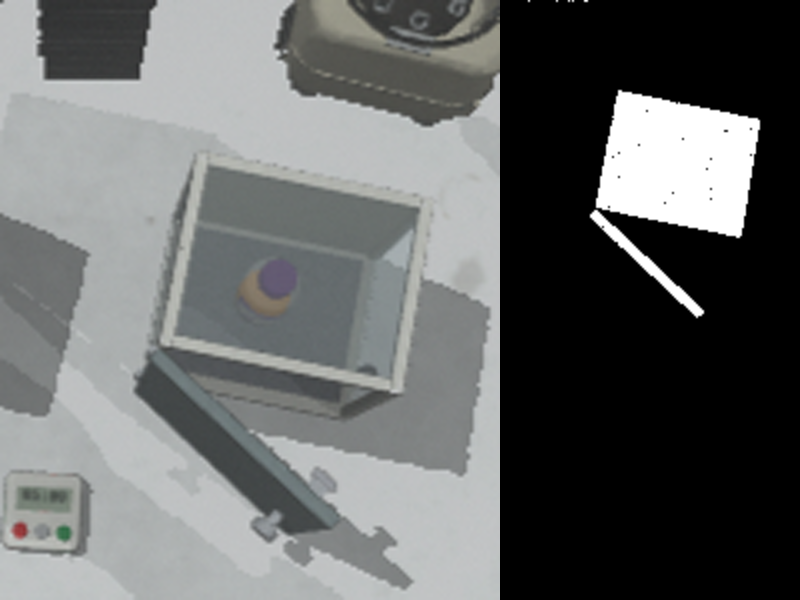

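The height mask separates the roof (a clean quadrilateral) from the door strip running from about (595,212) to (700,315) in the crop. The knob is on the robot side near the free edge. Next I fit rectangles to both.

```bash
python3 - <<'E'
from h import *
c=dict(np.load('top0.npz')); P=pts(c)
m=((c['range_z']>0)&(abs(P[...,2]-.17)<.008)).astype(np.uint8)
m[:90]=0; m[260:]=0
m2=cv2.morphologyEx(m,cv2.MORPH_OPEN,np.ones((2,2)))
def rect(Q):
    r=cv2.minAreaRect((Q[:,:2]*1000).astype(np.float32)); return cv2.boxPoints(r).round(0).tolist(), np.array(r[1]).round(1)
# roof= opened with big kernel; door = rest
roof=cv2.morphologyEx(cv2.morphologyEx(m,cv2.MORPH_CLOSE,np.ones((5,5))),cv2.MORPH_OPEN,np.ones((15,15)))
door=m&~cv2.dilate(roof,np.ones((3,3)))
for n,k in(('roof',roof&m),('door',door)):
    N,l,s,_=cv2.connectedComponentsWithStats(k)
    for i in range(1,N):
        if s[i,4]>60: Q=P[l==i]; print(n,s[i],*rect(Q),Q[:,2].mean().round(3))
E
```

```text
roof [ 134  106   82   69 4371] [[611.0, 67.0], [757.0, 30.0], [801.0, 205.0], [655.0, 242.0]] [180.6 150.6] 0.169
roof [ 280  128   78   68 4333] [[564.0, -289.0], [712.0, -319.0], [747.0, -142.0], [600.0, -112.0]] [180.8 150.5] 0.168
door [128 162  53  55 379] [[518.0, 125.0], [527.0, 116.0], [653.0, 240.0], [645.0, 249.0]] [177.3  12.2] 0.169
door [275 185  57  54 386] [[467.0, -233.0], [476.0, -242.0], [598.0, -114.0], [589.0, -105.0]] [176.9  12.8] 0.168
```

jog_arm:
  deltas:
    - {"fingers":0,"delta_pos":[0.567,-0.305,0],"yaw":0.75}
    - {"fingers":0,"delta_pos":[0.567,-0.305,0],"yaw":0.75}
    - {"fingers":0,"delta_pos":[0.567,-0.305,0],"yaw":0.75}
    - {"fingers":0,"delta_pos":[0.567,-0.305,0],"yaw":0.75}
    - {"fingers":0,"delta_pos":[0.567,-0.305,0],"yaw":0.75}
    - {"fingers":0,"delta_pos":[0.567,-0.305,0],"yaw":0.75}
    - {"fingers":0,"delta_pos":[0.567,-0.305,0],"yaw":0.75}

```text
clock: 0.8
eef_pos: [0.3115, -0.314, 0.2311]
tool_rot: [0.995, -0.1, -0.0, 0.0]
ft_force: [-0.7, -0.3, -0.4]
grip_width: -0.0003
grasp_force: 0.0
```

jog_arm:
  deltas:
    - {"fingers":0,"delta_pos":[0.305,-0.569,0],"yaw":0}
    - {"fingers":0,"delta_pos":[0.305,-0.569,0],"yaw":0}
    - {"fingers":0,"delta_pos":[0.305,-0.569,0],"yaw":0}
    - {"fingers":0,"delta_pos":[0.305,-0.569,0],"yaw":0}
    - {"fingers":0,"delta_pos":[0.305,-0.569,0],"yaw":0}
    - {"fingers":0,"delta_pos":[0.305,-0.569,0.2],"yaw":0}
    - {"fingers":0,"delta_pos":[0.305,-0.569,0.353],"yaw":0}
    - {"fingers":0,"delta_pos":[0.305,-0.569,0.353],"yaw":0}
    - {"fingers":0,"delta_pos":[0.305,-0.569,0.353],"yaw":0}

```text
clock: 1.7
eef_pos: [0.4339, -0.1662, 0.1246]
tool_rot: [0.995, -0.102, -0.002, -0.0]
ft_force: [-0.6, -0.2, 0.7]
grip_width: 0.0
grasp_force: 0.0
```

jog_arm:
  deltas:
    - {"fingers":0,"delta_pos":[0.08,0.043,0],"yaw":0}
    - {"fingers":0,"delta_pos":[0.13,0.07,0],"yaw":0}
    - {"fingers":0,"delta_pos":[0.17,0.1,0],"yaw":0}
    - {"fingers":0,"delta_pos":[0.21,0.127,0],"yaw":0}
    - {"fingers":0,"delta_pos":[0.26,0.16,0],"yaw":0}
    - {"fingers":0,"delta_pos":[0.3,0.183,0],"yaw":0}
    - {"fingers":0,"delta_pos":[0.34,0.2,0],"yaw":0}
    - {"fingers":0,"delta_pos":[0.37,0.213,0],"yaw":0}
    - {"fingers":0,"delta_pos":[0.37,0.213,0],"yaw":0}

```text
clock: 2.6
eef_pos: [0.5335, -0.2525, 0.128]
tool_rot: [0.995, -0.102, 0.002, 0.001]
ft_force: [-0.3, -1.5, 4.1]
grip_width: 0.0003
grasp_force: 0.0
```

```bash
python3 - <<'E'
from h import *
c=snap('top','top1'); P=pts(c)
cv2.imwrite('pics/t1.png',cv2.resize(c['image'][80:260,230:380,::-1],(500,600)))
b=snap('side','side1')
E
```

```text
(no output)
```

View pics/t1.png

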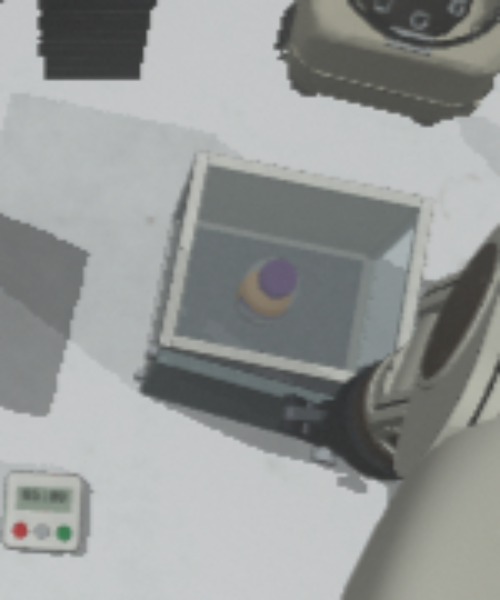

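The door is nearly shut, with the finger near its free edge at about (310,420). I push on through the catch.

jog_arm:
  deltas:
    - {"fingers":0,"delta_pos":[0.02,0.003,0],"yaw":0}
    - {"fingers":0,"delta_pos":[0.035,0.003,0],"yaw":0}
    - {"fingers":0,"delta_pos":[0.05,0.003,0],"yaw":0}
    - {"fingers":0,"delta_pos":[0.05,0.003,0],"yaw":0}

```text
clock: 3.1
eef_pos: [0.5442, -0.2532, 0.1246]
tool_rot: [0.995, -0.101, -0.002, -0.001]
ft_force: [-5.2, 0.3, 2.5]
grip_width: 0.0001
grasp_force: 0.0
```

jog_arm:
  deltas:
    - {"fingers":0,"delta_pos":[0.01,0,0],"yaw":0}
    - {"fingers":0,"delta_pos":[0.015,0,0],"yaw":0}
    - {"fingers":0,"delta_pos":[0.015,0,0],"yaw":0}

```text
clock: 3.4
eef_pos: [0.544, -0.253, 0.1234]
tool_rot: [0.995, -0.101, -0.007, -0.001]
ft_force: [-15.1, 2.8, 5.5]
grip_width: 0.0001
grasp_force: 0.0
```

jog_arm:
  deltas:
    - {"fingers":0,"delta_pos":[0.01,0,0],"yaw":0}
    - {"fingers":0,"delta_pos":[0.015,0,0],"yaw":0}
    - {"fingers":0,"delta_pos":[0.015,0,0],"yaw":0}

```text
clock: 3.7
eef_pos: [0.5438, -0.253, 0.1229]
tool_rot: [0.995, -0.102, -0.012, -0.002]
ft_force: [-24.8, 5.2, 4.7]
grip_width: -0.0001
grasp_force: 0.0
```

The force rises with no further motion, so the door is on its rigid stop. I back off.

jog_arm:
  deltas:
    - {"fingers":0,"delta_pos":[-0.05,0,0],"yaw":0}
    - {"fingers":0,"delta_pos":[-0.15,0,0],"yaw":0}
    - {"fingers":0,"delta_pos":[-0.3,0,0],"yaw":0}
    - {"fingers":0,"delta_pos":[-0.45,0,0],"yaw":0}
    - {"fingers":0,"delta_pos":[-0.55,0,0],"yaw":0}
    - {"fingers":0,"delta_pos":[-0.55,0,-0.1],"yaw":0}
    - {"fingers":0,"delta_pos":[-0.55,0,-0.3],"yaw":0}
    - {"fingers":0,"delta_pos":[-0.55,0,-0.3],"yaw":0}
    - {"fingers":0,"delta_pos":[-0.55,0,-0.3],"yaw":0}

```text
clock: 4.6
eef_pos: [0.3952, -0.2236, 0.218]
tool_rot: [0.995, -0.101, 0.003, 0.001]
ft_force: [-0.4, -0.4, -0.5]
grip_width: 0.0001
grasp_force: 0.0
```

```bash
python3 - <<'E'
from h import *
c=snap('top','top2'); P=pts(c); b=snap('side','side2')
m=((c['range_z']>0)&(abs(P[...,2]-.17)<.008)).astype(np.uint8)
m[:90]=0; m[260:]=0
roof=cv2.morphologyEx(cv2.morphologyEx(m,cv2.MORPH_CLOSE,np.ones((5,5))),cv2.MORPH_OPEN,np.ones((15,15)))
for n,k in(('roof',roof&m),('door',m&~cv2.dilate(roof,np.ones((3,3))))):
    N,l,s,_=cv2.connectedComponentsWithStats(k)
    for i in range(1,N):
        if s[i,4]>40:
            r=cv2.minAreaRect((P[l==i][:,:2]*1000).astype(np.float32)); print(n,s[i],cv2.boxPoints(r).round().tolist(),np.round(r[1],1))
o=bot.get_obs(); print(o['clock'],o['eef_pos'],o['ft_force'])
cv2.imwrite('pics/t2.png',cv2.resize(c['image'][80:260,100:380,::-1],(800,514)))
E
```

```text
roof [ 134  106   82   69 4380] [[612.0, 66.0], [758.0, 30.0], [801.0, 206.0], [655.0, 242.0]] [180.9 150.4]
roof [ 279  128   79   73 4704] [[552.0, -286.0], [711.0, -318.0], [747.0, -142.0], [587.0, -109.0]] [180.4 163.1]
door [128 162  53  55 379] [[518.0, 125.0], [526.0, 116.0], [653.0, 240.0], [645.0, 249.0]] [177.4  12.1]
4.7 [ 0.39318747 -0.22249794  0.2147499 ] [ 0.15866694 -0.95075202 -0.65023641]
```

View pics/t2.png

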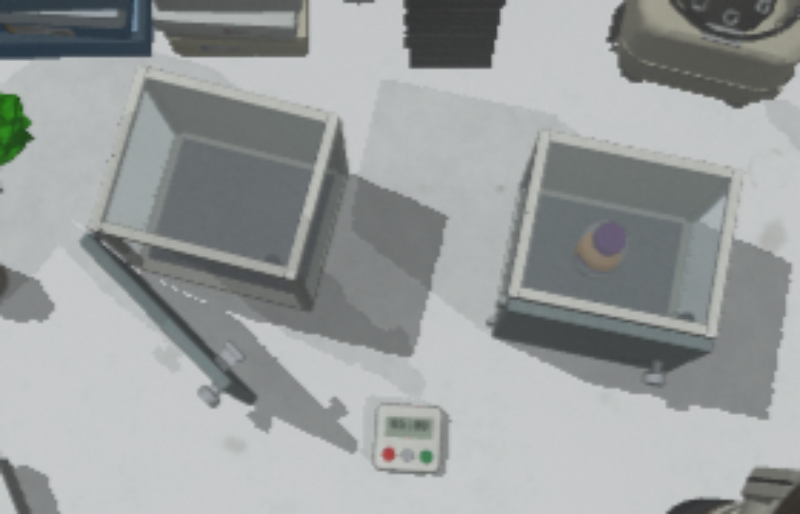

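The right-hand door sits flush: roof plus door measures 163 mm, which is 150 + 12. The left door hasn't moved, with its free edge still at about (240,395). The arm is clear of everything.

```bash
python3 -c "
from workcell import bot
print(bot.job_done())"
```

```text
the job is handed in; nothing more can be done
None
```

The door of the cabinet with the bottle (the right-hand one) is shut on its catch and stayed flush after the arm backed off, the empty cabinet's door is where it was, and the job is handed in; no verdict was returned.

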